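Flip the scooter cover with the turner

ROBOT

A 6-joint arm with a two-finger parallel gripper is mounted at the origin on the work surface. World frame = base frame: x ahead of the robot, y to its left, z up, the work surface at z = 0. Lengths are in m, angles in rad, forces in N, time in s.
With the tool pointing down it reaches from about 0.375 to 0.9 m from the base axis. Payload 3.1 kg.
Tool frame: the origin (TCP) lies at the very end of the fingers, on their centre line; the grasp point (between the pads) lies 19 mm behind it; z points along the fingers, y is the direction in which the jaws open and shut (so a half turn about z gives the same grasp; the last joint's range is limited). The gripper opens to 85 mm and grips with 20 to 120 N. Pads are 22 mm wide; open, the fingers measure 114 mm over their backs; the gripper's body (76 mm by 85 mm) begins 54 mm behind the grasp point. The pads swing forward as they close: fully open they stand 13 mm farther back than shut.
Start: joints at [0.998, 0.527, 1.433, -0, 1.181, -0.178], TCP at [0.24, 0.577, 0.199] pointing down, gripper open.
Joint ranges: [-3.08, 3.08], [-0.75, 2.2], [0.22, 2.44], [-1.43, 4.57], [0, 2.65], [-2.85, 2.85]. Speed limits (rad/s): [2.79, 2.79, 3.14, 3.14, 3.14, 3.14].

INTERFACE

Orientations are given as a unit quaternion [x, y, z, w].
In Python, from station import manip gives the robot as it stands.
- The arm moves only by the tool send_rows, never from a script. Its argument "motion" is a list of rows, each an object with "gripper": the finger opening in mm, from 0 to 85.4; "travel": the shift along the tool's x, y, z in mm, a list of three; "rotation": the turn, a rotation vector about the tool's x, y, z in degrees, a list of three. In form: [{"gripper": gripper, "travel": [x, y, z], "rotation": [ax, ay, az]}, ...]. A call has 1 to 12 rows; each row shifts and turns the commanded pose from where the row before left it, along the tool's axes as they then stand; what a row does not reach is not made up. A row lasts 1/12 s, in which the tool goes at most 41.7 mm and 7.16 degrees, less where a joint would pass 70% of its speed; a pose out of reach is approached as far as the arm can. A call is refused whole if a number of a shift passes 41.7 or a number of a turn 7.16, either way. A call with a gripper value outside its range is refused whole. The fingers move at their own pace and stop on an object; "newtons" is the grip in N (left out, the last holds). Time passes only in rows, so rows that do not move let the fingers close. It gives the time, the measured TCP pose, the force and the opening at its end, in the units of the state.
- manip.sense(): the state, without advancing time (a new reading comes with each control period).
- manip.snapshot(name): name is "scene" or "top" or "wrist"; returns the picture (420x560x3 uint8, red, green, blue); there is no depth.
- manip.calibration(name): a dict with "fx", "fy", "cx", "cy" (pixels), "cam_to_world" (4x4, takes a point from camera to world coordinates). Camera axes: x right, y down, z forward; pixel columns grow to the right and rows downward; lengths in m; the calibration is good to about 2 mm. A picture is of the moment at which its call begins: read the wrist's pose just before it. calibration takes no time and is no camera call; for the wrist camera it gives the pose at the moment of the call.
- manip.sign_off(): hands the job in, once; it reports no verdict.
The state is a dict: "t": time; "q": joint angles; "qd": joint speeds; "tau": joint torques, N m; "tcp_pos": TCP position; "tool_rot": TCP orientation; "force": force on the tool from outside, world axes, zero at the start; "ft_torque": the same for the moment, N m; "finger_gap": opening from 0.0 (shut) to 1.0 (fully open).
Only numpy, scipy, OpenCV 4.12 (cv2) and the standard library are available. Lean on these libraries where they do the work, as an engineer would, in place of code of your own. Each camera call takes 0.05 s, during which the arm holds its last target. There are 200 camera calls.

TASK

Two round aluminium scooter covers lie on the rubber mat: one already has its round spigot upward, the other lies on its spigot with the plain face up. Pick up the spatula by its handle, slide its blade under the plain-side-up cover and flip that cover over the low metal strip with a quick turn of the wrist that tilts the blade up, so that it ends beyond the strip, still on the mat, with its spigot up too. Never touch that cover with the gripper or arm, leave the other cover where it is, and finally lay the spatula flat on the bench or mat and let go.

Things in the scene. Friction and masses are not known exactly. Their poses are not given: they have to be found in the camera images.
- lifter: Spatula, 0.17 kg, standing on its blade left or right of the mat. Steel blade 80 (x) x 70 (y) x 2.5 mm; origin at the centre of its underside, x to its free front edge (x=+40), z up. Black handle: bar 90 long x 22 wide (y) x 18 thick, centred at x=-85, y=0, z=70 mm, rising 25 degrees rearward: grip it there across its width, vertically or square to it. Rods at x=-36..-50 join it to the blade.
- cover: Cover to flip, 0.11 kg: aluminium disc 96 mm across, 4 mm thick, with a central spigot 44 mm across, 9 mm high. Lies on the spigot, plain face up, so under its rim is a 9 mm gap, free 26 mm inward all round. Origin: centre of the spigot's free end; z towards the plain face (up now, down once flipped). It lies left or right on the mat, its rim 7 to 14 mm short of the rib, on the robot's side.
- spare: The other cover, the same part, lying in the other place with its plain face down and its spigot up. Origin at the centre of its underside. Leave it alone.
- mat: Black rubber mat fixed to the bench, 4 mm thick, x=-130..+120, y=-200..+200 mm, with a steel strip (the rib) 8 mm thick along y, its top 10 mm above the bench. Origin on the bench plane under the middle of the rib's near face (towards the robot); x away from the robot, z up. The rib stops a cover's far rim from sliding when its near rim is raised, so the cover tips over it.
Things that resemble listed ones, but are neither listed nor needed, are in the scene too. Of the things shaped like the lifter, the steel one is meant.

How it is judged:
On the way, in this order (a step that is already met when the one before it is completed fails the run):
1. the spatula is held in the fingers and lifted off the bench (height (world z) of lifter above 0.03 m and contact force between the fingers and lifter above 1 N), for 0.2 s.
2. the held spatula turns (more than 0.25 rad/s), its blade tilted more than 15 degrees, while it bears the cover, itself tilted more than 20 degrees (contact force between the fingers and lifter above 1 N and contact force between lifter and cover above 0.03 N and angular speed of lifter above 0.25 rad/s and angle between lifter's own z axis and vertical above 0.26 rad and angle between cover's own z axis and vertical above 0.35 rad), for 0.02 s.
At the end, for the whole second after the job is handed in: The cover lies still, spigot up, within 14 degrees of level (its edge may rest on the strip), its centre beyond the strip's near face and over the mat; the other cover is within 15 mm of its start; the spatula lies still on its blade on bench or mat, within 10 degrees of level, clear of the cover (angle between cover's own z axis and vertical above 2.9 rad and height (world z) of cover below 0.035 m and x of cover in the frame of mat between 0 and 0.12 m and y of cover in the frame of mat between -0.2 and 0.2 m and linear speed of each of cover, lifter below 0.02 m/s and distance of spare from where it was at the start of the episode below 0.015 m and contact force between lifter and cover below 0.03 N and angle between lifter's own z axis and vertical below 0.17 rad and height (world z) of lifter below 0.015 m); the robot touches nothing.
It fails at once if the fingers or the arm touch the cover that is to be flipped (contact force between any of the fingers, the arm and cover above 0.5 N).
It fails at once if the other cover is moved more than 15 mm (distance of spare from where it was at the start of the episode above 0.015 m).
It also fails if it takes over 48 s, if anything falls off the work surface, if the arm or the gripper's body presses on something with over 40 N, if the wrist force passes 120 N, or if a joint passes its speed limit or range.

## Working session

There is one attempt and no reset: what is moved stays moved. The work goes in short steps, Python scripts to look and compute and a tool call to move; the robot and the scene stay as the last step left them, time stands still between calls to the robot, and variables do not carry over. Pictures are saved under pics/ and viewed, about 8 in all and at most 12, crops included, and the job is handed in when it is done.

Besides the shell and the picture viewer there is one more tool, called after ">>>" as a command line: name --argument value ..., lists and objects as JSON in quotes. send_rows: Moves the arm, as the interface text tells. Its arguments: {"type":"object","properties":{"motion":{"type":"array","items":{"type":"object","properties":{"gripper":{"type":"number"},"travel":{"type":"array","items":{"type":"number"}},"rotation":{"type":"array","items":{"type":"number"}}}}},"newtons":{"type":"number"}},"required":["motion"]}

```bash
mkdir -p pics; ls; python3 - <<'E'
from station import manip
import cv2,numpy as np
for n in ("scene","top"):
    im=manip.snapshot(n); cv2.imwrite(f"pics/{n}0.png",im[...,::-1])
    c=manip.calibration(n); print(n,c["fx"],c["fy"],c["cx"],c["cy"]); print(np.round(c["cam_to_world"],3))
s=manip.sense(); print(s["t"],s["tcp_pos"],s["tool_rot"],s["force"])
E
```

```text
pics
scene 528.3751971825474 528.3751971825474 281.05026534877237 207.30630411467334
[[-0.222  0.713 -0.665  1.411]
 [ 0.975  0.153 -0.162  0.255]
 [-0.014 -0.684 -0.729  1.022]
 [ 0.     0.     0.     1.   ]]
top 382.09136599029 382.09136599029 275.27153815833475 206.32000082101018
[[-0.014 -0.989  0.145  0.353]
 [-1.     0.017  0.02   0.052]
 [-0.022 -0.144 -0.989  1.043]
 [ 0.     0.     0.     1.   ]]
0.1 [0.23997147 0.57633992 0.19814358] [ 1.96127663e-01  9.80577901e-01 -8.89094037e-04 -3.59839503e-04] [ 0.20536962 -0.38166504 -0.19378527]
```

View pics/top0.png

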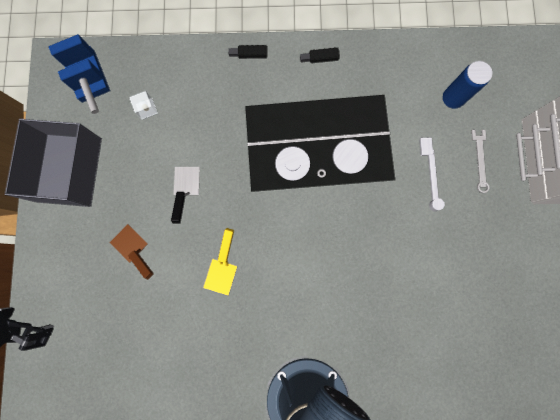

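View pics/scene0.png

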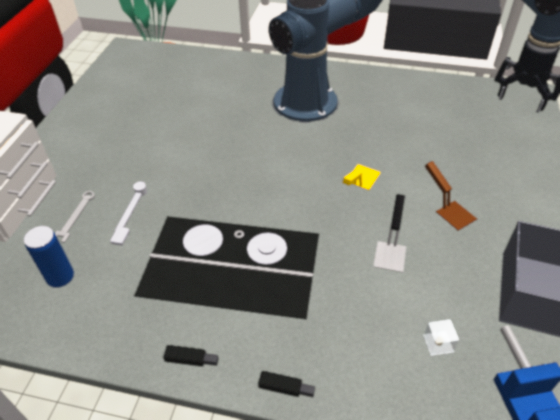

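Top view: the steel spatula has its blade at (187,180) and its black handle at (178,207). The yellow one (222,270) and brown one (130,245) are lookalikes. The plain-side-up cover is at (350,156), and the spare with its spigot showing is at (293,164). I'll confirm this in an enlarged crop.

```bash
cat > h.py <<'E'
import cv2,numpy as np
from station import manip
from scipy.spatial.transform import Rotation as R
def w(c,u,v,z):
    T=np.array(c["cam_to_world"]); d=T[:3,:3]@np.array([(u-c["cx"])/c["fx"],(v-c["cy"])/c["fy"],1]); o=T[:3,3]
    return o+d*(z-o[2])/d[2]
def px(c,p):
    T=np.array(c["cam_to_world"]); q=T[:3,:3].T@(np.array(p)-T[:3,3]); return np.array([c["fx"]*q[0]/q[2]+c["cx"],c["fy"]*q[1]/q[2]+c["cy"]])
def st():
    s=manip.sense(); print("t",round(s["t"],2),"tcp",np.round(s["tcp_pos"],4),"gap",round(s["finger_gap"],3),"F",np.round(s["force"],1)); print(np.round(R.from_quat(s["tool_rot"]).as_matrix(),3)); return s
E
python3 - <<'E'
from h import *
im=cv2.imread("pics/top0.png"); c=manip.calibration("top")
cr=cv2.resize(im[85:235,160:405],None,fx=3.2,fy=3.2,interpolation=cv2.INTER_CUBIC); cv2.imwrite("pics/crop.png",cr[:600,:800])
g=cv2.cvtColor(im,cv2.COLOR_BGR2GRAY)
def blobs(m,z,x0,y0,x1,y1,mn):
    mm=np.zeros_like(m); mm[y0:y1,x0:x1]=m[y0:y1,x0:x1]
    n,l,s,ce=cv2.connectedComponentsWithStats(mm)
    for i in range(1,n):
        if s[i,4]>mn:
            r=cv2.minAreaRect(np.argwhere(l==i)[:,::-1].astype(np.float32)); b=cv2.boxPoints(r)
            print(np.round(ce[i],1),s[i,4],np.round(w(c,*ce[i],z),4),[list(np.round(w(c,*p,z)[:2],3)) for p in b])
print("covers");blobs((g>170).astype(np.uint8),.017,250,142,390,185,150)
print("rib");blobs((g>110).astype(np.uint8),.010,250,125,388,148,100)
print("mat");blobs((g<60).astype(np.uint8),.004,240,90,400,195,500)
print("blade");blobs((g>165).astype(np.uint8),.0025,165,160,205,200,100)
print("handle");blobs((g<50).astype(np.uint8),.07,165,185,195,230,50)
E
```

```text
covers
[350.2 156.5] 885 [ 0.6386 -0.135   0.017 ] [[np.float64(0.681), np.float64(-0.089)], [np.float64(0.679), np.float64(-0.183)], [np.float64(0.594), np.float64(-0.179)], [np.float64(0.596), np.float64(-0.086)]]
[292.3 163.1] 892 [0.6231 0.0247 0.017 ] [[np.float64(0.67), np.float64(0.069)], [np.float64(0.668), np.float64(-0.023)], [np.float64(0.577), np.float64(-0.02)], [np.float64(0.579), np.float64(0.07)]]
rib
[318.7 138.2] 399 [ 0.6949 -0.0507  0.01  ] [[np.float64(0.687), np.float64(0.142)], [np.float64(0.711), np.float64(-0.242)], [np.float64(0.703), np.float64(-0.242)], [np.float64(0.679), np.float64(0.142)]]
[349.9 143.9] 190 [ 0.6765 -0.1372  0.01  ] [[np.float64(0.669), np.float64(-0.095)], [np.float64(0.692), np.float64(-0.096)], [np.float64(0.69), np.float64(-0.18)], [np.float64(0.667), np.float64(-0.179)]]
mat
[316.2 118.1] 5073 [ 0.7562 -0.0461  0.004 ] [[np.float64(0.798), np.float64(0.157)], [np.float64(0.823), np.float64(-0.244)], [np.float64(0.716), np.float64(-0.247)], [np.float64(0.69), np.float64(0.149)]]
[320.1 163.8] 4411 [ 0.6228 -0.053   0.004 ] [[np.float64(0.68), np.float64(0.15)], [np.float64(0.705), np.float64(-0.253)], [np.float64(0.575), np.float64(-0.256)], [np.float64(0.55), np.float64(0.14)]]
blade
[186.3 179.7] 657 [0.5849 0.3214 0.0025] [[np.float64(0.622), np.float64(0.36)], [np.float64(0.621), np.float64(0.286)], [np.float64(0.544), np.float64(0.285)], [np.float64(0.545), np.float64(0.358)]]
handle
[177.7 207.2] 278 [0.4977 0.325  0.07  ] [[np.float64(0.46), np.float64(0.343)], [np.float64(0.541), np.float64(0.33)], [np.float64(0.536), np.float64(0.307)], [np.float64(0.456), np.float64(0.32)]]
```

View pics/crop.png

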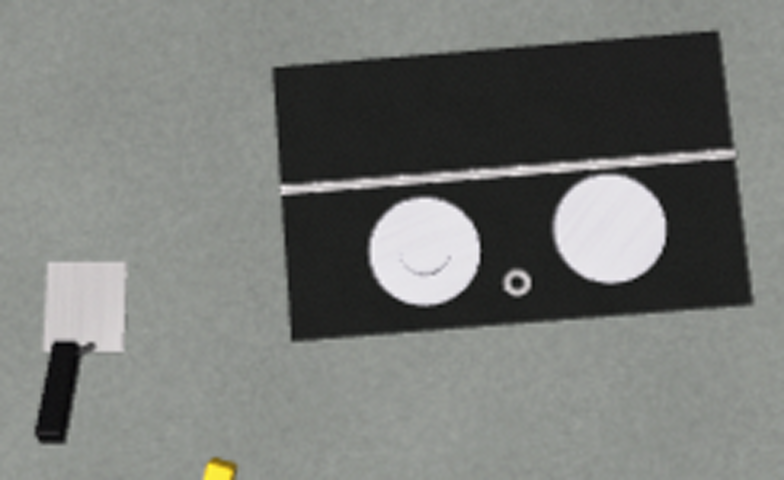

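The crop confirms it. The steel-bladed, black-handled spatula is on the left, the plain disc is on the right (crop 610,228), and the spare with its spigot arc is at (425,250). The measured sizes fit: the cover is about 94 mm across and its gap to the rib is about 9 mm. Moving over the handle.

>>> send_rows --motion '[{"gripper": 85,"travel": [0,0,0],"rotation": [0,0,-5.7]},{"gripper": 85,"travel": [0,0,0],"rotation": [0,0,-5.7]},{"gripper": 85,"travel": [0,0,0],"rotation": [0,0,-5.7]},{"gripper": 85,"travel": [0,0,0],"rotation": [0,0,-5.5]},{"gripper": 85,"travel": [-28,-28,0],"rotation": [0,0,0]},{"gripper": 85,"travel": [-28,-28,0],"rotation": [0,0,0]},{"gripper": 85,"travel": [-28,-28,0],"rotation": [0,0,0]},{"gripper": 85,"travel": [-28,-28,0],"rotation": [0,0,0]},{"gripper": 85,"travel": [-28,-28,0],"rotation": [0,0,0]},{"gripper": 85,"travel": [-28,-28,0],"rotation": [0,0,0]},{"gripper": 85,"travel": [-28,-28,0],"rotation": [0,0,0]},{"gripper": 85,"travel": [-28,-28,0],"rotation": [0,0,0]}]'

```text
t: 1.1
tcp_pos: [0.465, 0.3511, 0.1986]
tool_rot: [0.0, 1.0, -0.0, -0.0]
force: [-0.2, 0.1, 0.0]
finger_gap: 1.0
```

```bash
python3 - <<'E'
from h import *
st(); c=manip.calibration("wrist"); im=manip.snapshot("wrist"); cv2.imwrite("pics/w1.png",im[...,::-1])
np.save("w1.npy",c,allow_pickle=True); print(c["fx"],np.round(c["cam_to_world"],3))
for p in [(.5,.323,.07),(.585,.321,.0025),(.625,.321,.0025)]: print(px(c,p))
E
```

```text
t 1.1 tcp [0.465  0.3511 0.1986] gap 1.0 F [-0.2  0.1  0. ]
[[-1.     0.    -0.001]
 [ 0.     1.    -0.   ]
 [ 0.001 -0.    -1.   ]]
319.2314817376181 [[ 0.     0.962  0.275  0.394]
 [ 1.    -0.    -0.     0.349]
 [ 0.     0.275 -0.962  0.373]
 [ 0.     0.     0.     1.   ]]
[253.71807801 232.97007074]
[257.8787909  278.31194819]
[258.47301151 305.90351755]
```

View pics/w1.png

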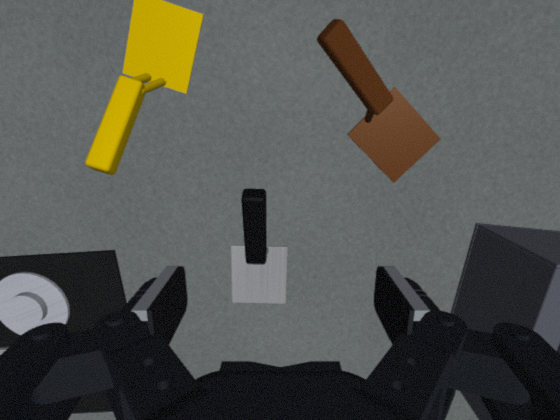

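The wrist view shows the spatula below. The blade runs from about (232,246) to (286,303) and the handle from (254,190) to (256,263), nearly aligned with the tool.

```bash
python3 - <<'E'
from h import *
im=cv2.imread("pics/w1.png"); c=np.load("w1.npy",allow_pickle=True).item(); g=cv2.cvtColor(im,cv2.COLOR_BGR2GRAY)
m=np.zeros_like(g); m[240:312,222:295]=(g[240:312,222:295]>140)
ys,xs=np.nonzero(m); P=np.array([w(c,u,v,.0025)[:2] for u,v in zip(xs,ys)])
print("blade x",P[:,0].min(),P[:,0].max(),"y",P[:,1].min(),P[:,1].max())
# side edge lines
for name,f in(("lo",np.min),("hi",np.max)):
    r=[(f(xs[ys==v]),v) for v in range(268,302)]; Q=np.array([w(c,u,v,.0025)[:2] for u,v in r]); print(name,np.polyfit(Q[:,0],Q[:,1],1), Q[:,1].mean())
r=[(u,ys[xs==u].max()) for u in range(236,283)]; Q=np.array([w(c,u,v,.0025)[:2] for u,v in r]); print("front",np.polyfit(Q[:,1],Q[:,0],1),Q[:,0].mean())
m=np.zeros_like(g); m[180:275,235:275]=g[180:275,235:275]<45
ys,xs=np.nonzero(m); 
for v in (200,225,250,258):
    x=xs[ys==v]; z={200:.098,225:.085,250:.068,258:.062}[v]; print(v,x.min(),x.max(),w(c,(x.min()+x.max()+1)/2,v,z))
E
```

```text
blade x 0.540727653927183 0.6177487445676217 y 0.28788459911634273 0.35451446933910225
lo [0.03162818 0.27021364] 0.2889977643103126
hi [0.12844041 0.27511776] 0.35140267476806253Traceback (most recent call last):
  File "<stdin>", line 9, in <module>
    return umr_maximum(a, axis, None, out, keepdims, initial, where)
ValueError: zero-size array to reduction operation maximum which has no identity
```

```bash
python3 - <<'E'
from h import *
im=cv2.imread("pics/w1.png"); c=np.load("w1.npy",allow_pickle=True).item(); g=cv2.GaussianBlur(cv2.cvtColor(im,cv2.COLOR_BGR2GRAY),(3,3),0)
print(np.median(g[265:295,240:280]),np.median(g[320:345,225:290]))
m=np.zeros_like(g); m[240:312,222:295]=(g[240:312,222:295]>125)
m=cv2.morphologyEx(m,cv2.MORPH_OPEN,np.ones((5,5)))
ys,xs=np.nonzero(m); P=np.array([w(c,u,v,.0025)[:2] for u,v in zip(xs,ys)],np.float32)
print(cv2.minAreaRect(P))
h=np.zeros_like(g); h[180:275,235:275]=g[180:275,235:275]<45
ys,xs=np.nonzero(h)
for v,z in ((205,.095),(225,.085),(245,.070),(256,.062)):
    x=xs[ys==v]; print(v,x.min(),x.max(),w(c,(x.min()+x.max()+1)/2,v,z))
E
```

```text
139.0 107.0
((0.5803924798965454, 0.3217254877090454), (0.06915116310119629, 0.07855567336082458), 88.83457946777344)
205 242 265 [0.46469637 0.32605405 0.095     ]
225 244 265 [0.48676965 0.32571045 0.085     ]
245 245 265 [0.51290693 0.32450928 0.07      ]
256 246 265 [0.52842085 0.32410816 0.062     ]
```

>>> send_rows --motion '[{"gripper": 85,"travel": [-16,-13,0],"rotation": [0,0,1.5]},{"gripper": 85,"travel": [-16,-13,0],"rotation": [0,0,0]},{"gripper": 60,"travel": [0,0,30],"rotation": [0,0,0]},{"gripper": 60,"travel": [0,0,30],"rotation": [0,0,0]},{"gripper": 60,"travel": [0,0,30],"rotation": [0,0,0]},{"gripper": 60,"travel": [0,0,30],"rotation": [0,0,0]},{"gripper": 60,"travel": [0,0,27],"rotation": [0,0,0]},{"gripper": 60,"travel": [0,0,0],"rotation": [0,0,0]}]'

```text
t: 1.82
tcp_pos: [0.4914, 0.3245, 0.0465]
tool_rot: [0.013, 1.0, -0.002, -0.006]
force: [-1.3, -0.2, 0.0]
finger_gap: 0.704
```

>>> send_rows --motion '[{"gripper": 10,"travel": [0,0,0],"rotation": [0,0,0]},{"gripper": 10,"travel": [0,0,0],"rotation": [0,0,0]},{"gripper": 10,"travel": [0,0,0],"rotation": [0,0,0]},{"gripper": 10,"travel": [0,0,0],"rotation": [0,0,0]},{"gripper": 10,"travel": [0,0,0],"rotation": [0,0,0]},{"gripper": 10,"travel": [0,0,0],"rotation": [0,0,0]},{"gripper": 10,"travel": [0,0,0],"rotation": [0,0,0]},{"gripper": 10,"travel": [0,0,0],"rotation": [0,0,0]}]' --newtons 110

```text
t: 2.48
tcp_pos: [0.496, 0.3265, 0.0524]
tool_rot: [0.013, 1.0, 0.0, 0.0]
force: [0.2, -0.2, -0.3]
finger_gap: 0.117
```

The gap of 0.117 is just the commanded 10 mm, so the jaws may be holding nothing. Looking.

```bash
python3 - <<'E'
from h import *
a=manip.snapshot("wrist"); c=manip.calibration("wrist"); b=manip.snapshot("scene"); t=manip.snapshot("top")
print(px(c,(.496,.325,.07)))
s=cv2.resize(b[140:300,320:520],(500,400),interpolation=cv2.INTER_CUBIC); 
a2=cv2.resize(a[120:420,130:430],(300,300)); t2=cv2.resize(t[150:240,150:240],(300,300))
o=np.zeros((600,800,3),np.uint8); o[:400,:500]=s; o[:300,500:]=a2; o[300:,500:]=t2
cv2.imwrite("pics/m1.png",o[...,::-1]); st()
E
```

```text
[280.59563436 261.88478201]
t 2.63 tcp [0.4959 0.3264 0.0521] gap 0.117 F [-0.3 -0.5  0.1]
[[-1.     0.027  0.   ]
 [ 0.027  1.     0.   ]
 [-0.     0.    -1.   ]]
```

View pics/m1.png

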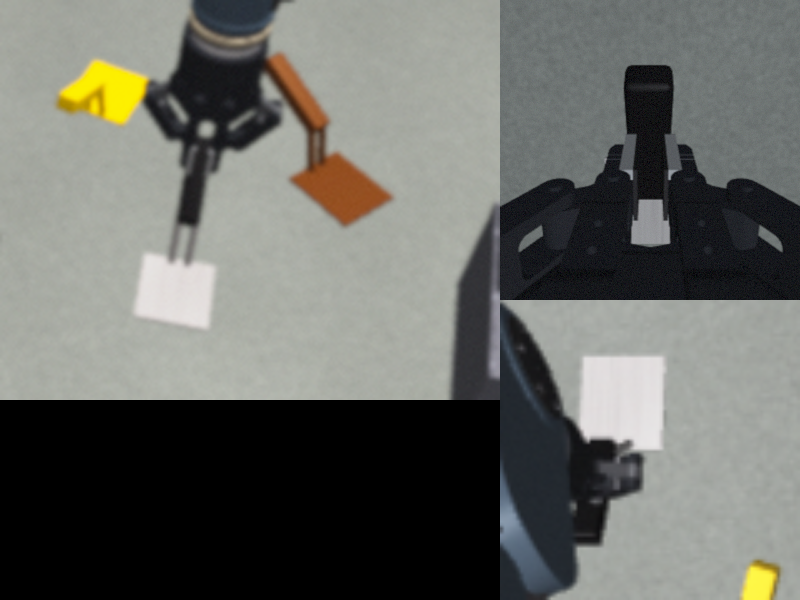

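The wrist view shows both pads flush against the handle, so it looks held despite that reading. A test lift will show it.

>>> send_rows --motion '[{"gripper": 0,"travel": [0,0,0],"rotation": [0,0,0]},{"gripper": 0,"travel": [0,0,0],"rotation": [0,0,0]},{"gripper": 0,"travel": [0,0,-10],"rotation": [0,0,0]},{"gripper": 0,"travel": [0,0,-20],"rotation": [0,0,0]},{"gripper": 0,"travel": [0,0,-20],"rotation": [0,0,0]},{"gripper": 0,"travel": [0,0,-20],"rotation": [0,0,0]},{"gripper": 0,"travel": [0,0,-10],"rotation": [0,0,0]},{"gripper": 0,"travel": [0,0,0],"rotation": [0,0,0]},{"gripper": 0,"travel": [0,0,0],"rotation": [0,0,0]}]'

```text
t: 3.38
tcp_pos: [0.4961, 0.3265, 0.1325]
tool_rot: [0.013, 1.0, 0.0, 0.001]
force: [-0.0, -0.3, -0.1]
finger_gap: -0.001
```

```bash
python3 - <<'E'
from h import *
st(); b=manip.snapshot("scene");a=manip.snapshot("wrist")
c=manip.calibration("scene"); 
import json; cv2.imwrite("pics/s2.png",b[...,::-1]); cv2.imwrite("pics/w2.png",a[...,::-1])
s=cv2.resize(b[120:300,340:500],(480,540),interpolation=cv2.INTER_CUBIC); o=np.zeros((540,780,3),np.uint8); o[:,:480]=s; o[:300,480:]=a[120:420,130:430]
cv2.imwrite("pics/m2.png",o[...,::-1])
E
```

```text
t 3.38 tcp [0.4961 0.3265 0.1325] gap -0.001 F [-0.  -0.3 -0.1]
[[-1.     0.027  0.001]
 [ 0.027  1.     0.   ]
 [-0.001  0.    -1.   ]]
```

View pics/m2.png

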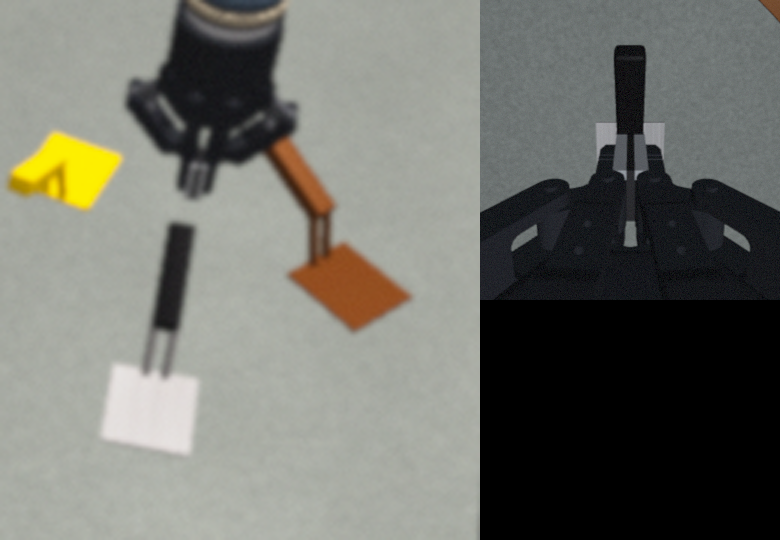

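The spatula stayed on the bench. The pads closed above or beside the handle, so I'll triangulate the handle's ends to find its real position.

```bash
python3 - <<'E'
from h import *
cs=manip.calibration("scene"); c1=np.load("w1.npy",allow_pickle=True).item(); ct=manip.calibration("top"); cw=manip.calibration("wrist")
s0=cv2.imread("pics/scene0.png"); s2=cv2.imread("pics/s2.png")
for n,im in(("s0",s0),("s2",s2)):
    g=cv2.cvtColor(im,cv2.COLOR_BGR2GRAY)
    m=(g[185:285,370:420]<60).astype(np.uint8); k,l,st_,ce=cv2.connectedComponentsWithStats(m)
    i=1+np.argmax(st_[1:,4]); p=np.argwhere(l==i)[:,::-1]+[370,185]; print(n,"handle",p.min(0),p.max(0),p.mean(0), p[p[:,1]<p[:,1].min()+3].mean(0),p[p[:,1]>p[:,1].max()-3].mean(0))
    m=(g[235:280,365:415]>150).astype(np.uint8); k,l,st_,ce=cv2.connectedComponentsWithStats(m); i=1+np.argmax(st_[1:,4]); print("blade",ce[i]+[365,235],w(cs,*(ce[i]+[365,235]),.0025))
def tri(a):
    A=[];b=[]
    for c,u,v in a:
        T=np.array(c["cam_to_world"]); d=T[:3,:3]@[(u-c["cx"])/c["fx"],(v-c["cy"])/c["fy"],1]; d/=np.linalg.norm(d); M=np.eye(3)-np.outer(d,d); A.append(M); b.append(M@T[:3,3])
    x=np.linalg.lstsq(np.vstack(A),np.hstack(b),rcond=None)[0]; return np.round(x,4),[np.round(px(c,x)-[u,v],1) for c,u,v in a]
print("centre model px", px(cs,(.496,.325,.07)),px(ct,(.496,.325,.07)))
print("mid", tri([(c1,254.5,226),(ct,177.7,207.2),(cs,398.3,212)]))
# predicted model rear/front handle ends
for dx,dz in((-.041,.019),(.041,-.019)): print(px(cs,(.496+dx,.325,.07+dz)),px(c1,(.496+dx,.325,.07+dz)),px(cw,(.496+dx,.325,.07+dz)))
E
```

```text
s0 handle [391 195] [403 229] [397.25101215 212.17408907] [399.66666667 196.16666667] [394.94444444 227.72222222]
blade [389.37771613 257.716135  ] [0.58938931 0.32265132 0.0025    ]
s2 handle [392 195] [403 229] [397.20168067 212.30672269] [399.4375 196.25  ] [395.17647059 227.76470588]
blade [389.41127923 257.57267309] [0.58893309 0.32269314 0.0025    ]
centre model px [397.36454482 211.21971039] [177.65624357 207.82710104]
mid (array([0.4958, 0.3256, 0.0673]), [array([1.9, 2.2]), array([0. , 0.8]), array([-0.8, -0. ])])
[399.74801566 194.07184162] [253.1135215  193.00714569] [279.57753912 170.72476797]
[394.93104205 228.72753354] [257.71309056 259.23808835] [282.24681287 259.40329267]
```

```bash
python3 - <<'E'
from h import *
cs=manip.calibration("scene")
for z in (.1325,.15,.165,.18): print(z,px(cs,(.496,.3265,z)), px(manip.calibration("wrist"),(.496,.3265,z)))
for z in (.052,.07,.09): print(z,(px(cs,(.496,.3265,z))-[320,140])*2.5)
T=manip.calibration("wrist")["cam_to_world"]; print(np.round(T,3))
E
```

```text
0.1325 [401.89404737 193.31603957] [283.90242895 251.66849044]
0.15 [403.04037707 188.03808624] [284.26244787 264.43968511]
0.165 [404.0420048  183.42637255] [284.63347226 277.60128456]
0.18 [405.06172911 178.73133824] [285.08092923 293.47422831]
0.052 [192.27468356 190.66067318]
0.07 [194.96251167 178.28532321]
0.09 [198.01381911 164.23643468]
[[ 0.027  0.962  0.273  0.424]
 [ 1.    -0.025 -0.008  0.326]
 [-0.001  0.274 -0.962  0.305]
 [ 0.     0.     0.     1.   ]]
```

The handle matches the model (centre near z=0.07) and the spatula has not moved. In the scene view, though, the fingertips appear about 28 mm above the reported TCP: (405,185) instead of (402,193). The same offset explains why the pads closed above the handle. I'll regrasp about 25 mm lower and watch force and gap.

>>> send_rows --motion '[{"gripper": 60,"travel": [0,0,0],"rotation": [0,0,0]},{"gripper": 60,"travel": [0,0,0],"rotation": [0,0,0]},{"gripper": 60,"travel": [0,0,0],"rotation": [0,0,0]},{"gripper": 60,"travel": [0,1.5,20],"rotation": [0,0,0]},{"gripper": 60,"travel": [0,0,20],"rotation": [0,0,0]},{"gripper": 60,"travel": [0,0,20],"rotation": [0,0,0]},{"gripper": 60,"travel": [0,0,20],"rotation": [0,0,0]},{"gripper": 60,"travel": [0,0,13],"rotation": [0,0,0]},{"gripper": 60,"travel": [0,0,12],"rotation": [0,0,0]},{"gripper": 60,"travel": [0,0,0],"rotation": [0,0,0]}]'

```text
t: 4.32
tcp_pos: [0.4942, 0.327, 0.0243]
tool_rot: [0.013, 1.0, -0.001, -0.002]
force: [-0.8, 0.4, -1.2]
finger_gap: 0.702
```

>>> send_rows --motion '[{"gripper": 10,"travel": [0,0,0],"rotation": [0,0,0]},{"gripper": 10,"travel": [0,0,0],"rotation": [0,0,0]},{"gripper": 10,"travel": [0,0,0],"rotation": [0,0,0]},{"gripper": 10,"travel": [0,0,0],"rotation": [0,0,0]},{"gripper": 10,"travel": [0,0,0],"rotation": [0,0,0]},{"gripper": 10,"travel": [0,0,0],"rotation": [0,0,0]},{"gripper": 10,"travel": [0,0,0],"rotation": [0,0,0]}]'

```text
t: 4.9
tcp_pos: [0.4966, 0.3282, 0.0282]
tool_rot: [0.013, 1.0, 0.0, 0.001]
force: [-0.9, -0.2, 6.0]
finger_gap: 0.231
```

Gap is now 0.231 (about 20 mm), so it is gripping. Lifting.

>>> send_rows --motion '[{"gripper": 10,"travel": [0,0,0],"rotation": [0,0,0]},{"gripper": 10,"travel": [0,0,-10],"rotation": [0,0,0]},{"gripper": 10,"travel": [0,0,-15],"rotation": [0,0,0]},{"gripper": 10,"travel": [0,0,-20],"rotation": [0,0,0]},{"gripper": 10,"travel": [0,0,-20],"rotation": [0,0,0]},{"gripper": 10,"travel": [0,0,-15],"rotation": [0,0,0]},{"gripper": 10,"travel": [0,0,0],"rotation": [0,0,0]},{"gripper": 10,"travel": [0,0,0],"rotation": [0,0,0]},{"gripper": 10,"travel": [0,0,0],"rotation": [0,0,0]}]'

```text
t: 5.65
tcp_pos: [0.495, 0.3276, 0.1062]
tool_rot: [0.013, 1.0, -0.0, -0.001]
force: [0.2, -0.6, -1.2]
finger_gap: 0.231
```

```bash
python3 - <<'E'
from h import *
st(); b=manip.snapshot("scene"); cv2.imwrite("pics/s3.png",b[...,::-1]); a=manip.snapshot("wrist"); np.save("w3.npy",manip.calibration("wrist"),allow_pickle=True); cv2.imwrite("pics/w3.png",a[...,::-1])
t=manip.snapshot("top"); cv2.imwrite("pics/t3.png",t[...,::-1])
o=np.zeros((600,800,3),np.uint8); o[:480,:400]=cv2.resize(b[150:294,360:480],(400,480),interpolation=cv2.INTER_CUBIC); o[:400,400:]=cv2.resize(a[120:420,130:430],(400,400))
cv2.imwrite("pics/m3.png",o[...,::-1])
E
```

```text
t 5.65 tcp [0.495  0.3276 0.1062] gap 0.231 F [ 0.2 -0.6 -1.2]
[[-1.     0.027 -0.002]
 [ 0.027  1.    -0.001]
 [ 0.002 -0.001 -1.   ]]
```

View pics/m3.png

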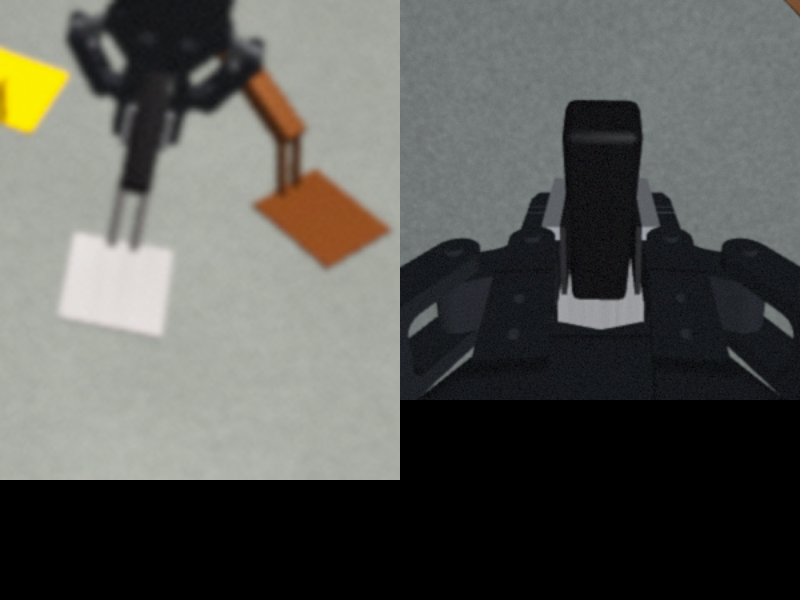

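Now it is held (gap 0.231, blade level in view). Checking the spatula's pose in the hand and refining the cover and rib positions with both fixed cameras.

```bash
cat > fit.py <<'E'
from h import *
from scipy.optimize import least_squares
def quad(im,box,thr):
    g=cv2.GaussianBlur(cv2.cvtColor(cv2.resize(im,None,fx=4,fy=4,interpolation=cv2.INTER_CUBIC),cv2.COLOR_BGR2GRAY),(5,5),0)
    x0,y0,x1,y1=[4*b for b in box]; m=np.zeros_like(g); m[y0:y1,x0:x1]=(g[y0:y1,x0:x1]>thr)*255
    k=max(cv2.findContours(m,cv2.RETR_EXTERNAL,cv2.CHAIN_APPROX_NONE)[0],key=cv2.contourArea)
    h=cv2.convexHull(k)
    for e in np.linspace(2,40,60):
        a=cv2.approxPolyDP(h,e,True)
        if len(a)<=4: break
    return (a.reshape(-1,2)+.5)/4-.5
def fit(obs,x0):
    L=np.array([[.04,.035,.0025],[.04,-.035,.0025],[-.04,-.035,.0025],[-.04,.035,.0025]])
    def res(p):
        Rm=R.from_euler("ZYX",p[3:]).as_matrix(); r=[]
        for c,Q,idx in obs:
            for i in idx:
                q=px(c,p[:3]+Rm@L[i]); d=Q-q; r.extend(d[np.argmin((d**2).sum(1))])
        return np.array(r)
    s=least_squares(res,x0,loss="soft_l1"); return s.x,np.sqrt(np.mean(res(s.x)**2))
E
python3 - <<'E'
from fit import *
cs=manip.calibration("scene"); ct=manip.calibration("top")
I=lambda n:cv2.imread(f"pics/{n}.png")
q0=quad(I("scene0"),(365,232,415,282),150); t0=quad(I("top0"),(165,160,208,202),165)
print("q0",q0.round(1).tolist(),"t0",t0.round(1).tolist())
a=fit([(cs,q0,range(4)),(ct,t0,(0,1))],[.585,.322,0,0,0,0]); print("start",np.round(a[0][:3],4),np.degrees(a[0][3:]).round(1),a[1])
q3=quad(I("s3"),(365,205,425,265),150); t3=quad(I("t3"),(150,145,210,200),165)
print("q3",q3.round(1).tolist(),"t3",t3.round(1).tolist())
for ob in ([(cs,q3,range(4)),(ct,t3,(0,1))],[(cs,q3,range(4))]):
    a=fit(ob,[.585,.322,.078,0,0,0]); print("held",np.round(a[0][:3],4),np.degrees(a[0][3:]).round(1),a[1])
g=cv2.cvtColor(I("scene0"),cv2.COLOR_BGR2GRAY)
for n,b in(("cover",(180,222,228,258)),("spare",(245,230,290,266))):
    m=np.zeros_like(g);x0,y0,x1,y1=b;m[y0:y1,x0:x1]=g[y0:y1,x0:x1]>120
    ys,xs=np.nonzero(m);P=np.array([w(cs,u,v,.017 if n=="cover" else .008)[:2] for u,v in zip(xs,ys)],np.float32); print(n,cv2.minEnclosingCircle(P),P.mean(0))
E
```

```text
q0 [[414.4, 231.6], [414.4, 281.4], [364.6, 281.4], [364.6, 231.6]] t0 [[198.6, 166.4], [198.4, 194.1], [173.4, 194.4], [174.4, 166.6]]
start [0.5922 0.3164 0.0287] [10.1 42.2 11.3] 7.944284081533551
q3 [[424.4, 204.6], [424.4, 264.4], [364.6, 264.4], [364.6, 204.6]] t3 [[149.6, 145.1], [208.6, 157.1], [206.1, 199.4], [166.9, 185.4]]
held [0.5912 0.3282 0.1887] [ -7.  -44.9  13.5] 12.287225994378787
held [0.9996 0.2972 0.4963] [ -6.4 -51.5  14.8] 1.3351614629169903
cover ((0.6391149759292603, -0.1299334168434143), 0.07669465243816376) [ 0.6417673 -0.1336043]
spare ((0.6356707811355591, 0.0188519898802042), 0.06130058318376541) [0.62722147 0.02563279]
```

```bash
python3 - <<'E'
from fit import *
cs=manip.calibration("scene"); ct=manip.calibration("top")
I=lambda n:cv2.imread(f"pics/{n}.png")
for n,b in(("scene0",(372,238,410,275)),("s3",(372,212,418,258)),("top0",(168,162,206,200)),("t3",(150,150,210,200))):
    p=cv2.cvtColor(I(n),cv2.COLOR_BGR2GRAY)[b[1]:b[3],b[0]:b[2]]; th=cv2.threshold(p,0,255,cv2.THRESH_OTSU)[0]; print(n,th,np.percentile(p,[10,50,90]))
    globals()["Q"+n]=quad(I(n),b,max(th,175)); print(globals()["Q"+n].round(1).tolist())
for z,s,t in((0,Qscene0,Qtop0),(.078,Qs3,Qt3)):
  for ob in ([(cs,s,range(4)),(ct,t,(0,1))],[(cs,s,range(4))]):
    a=fit(ob,[.585,.324,z,0,0,0]); print("fit",np.round(a[0][:3],4),np.degrees(a[0][3:]).round(1),round(a[1],2))
E
```

```text
scene0 187.0 [162. 194. 216.]
[[377.4, 241.4], [405.4, 246.4], [402.4, 270.6], [373.6, 264.9]]
s3 193.0 [167. 174. 222.]
[[382.4, 219.4], [411.1, 225.1], [407.6, 249.9], [377.4, 243.6]]
top0 99.0 [143. 152. 203.]
[[198.4, 166.6], [198.1, 193.9], [173.6, 194.1], [174.6, 166.6]]
t3 112.0 [ 38. 166. 219.]
[[166.1, 159.4], [193.4, 160.6], [190.6, 190.4], [166.6, 184.9]]
fit [ 0.5822  0.3226 -0.0008] [-1.5 -3.8 -0.8] 0.29
fit [ 0.5646  0.3242 -0.0222] [-1.5 -2.6 -0.3] 0.09
fit [0.5802 0.323  0.0772] [-3.6 -2.   0.6] 0.36
fit [0.5601 0.3251 0.0546] [-2.8 -0.8 -0.6] 0.05
```

The fit shows the blade level within about 2–3°, lifted 77 mm, with its tip about 126 mm ahead of the TCP. The cover centre is about (0.640, -0.134). Carrying it in front of the cover, aligned to the mat at +3.5°.

>>> send_rows --motion '[{"gripper": 10,"travel": [0,0,0],"rotation": [0,0,-5]},{"gripper": 10,"travel": [5.2,-20,0],"rotation": [0,0,0]},{"gripper": 10,"travel": [5.2,-30,0],"rotation": [0,0,0]},{"gripper": 10,"travel": [5.2,-30,0],"rotation": [0,0,0]},{"gripper": 10,"travel": [5.2,-30,0],"rotation": [0,0,0]},{"gripper": 10,"travel": [5.2,-30,0],"rotation": [0,0,0]},{"gripper": 10,"travel": [5.2,-30,0],"rotation": [0,0,0]},{"gripper": 10,"travel": [5.2,-30,0],"rotation": [0,0,0]},{"gripper": 10,"travel": [5.2,-30,0],"rotation": [0,0,0]},{"gripper": 10,"travel": [5.2,-30,0],"rotation": [0,0,0]},{"gripper": 10,"travel": [5.2,-30,0],"rotation": [0,0,0]},{"gripper": 10,"travel": [5.2,-30,0],"rotation": [0,0,0]}]'

```text
t: 6.8
tcp_pos: [0.4576, 0.0037, 0.1064]
tool_rot: [-0.03, 1.0, 0.0, -0.001]
force: [-0.4, -0.6, -1.8]
finger_gap: 0.233
```

>>> send_rows --motion '[{"gripper": 10,"travel": [5.2,-30,0],"rotation": [0,0,0]},{"gripper": 10,"travel": [5.2,-30,0],"rotation": [0,0,0]},{"gripper": 10,"travel": [5.2,-30,0],"rotation": [0,0,0]},{"gripper": 10,"travel": [5.2,-30,0],"rotation": [0,0,0]},{"gripper": 10,"travel": [5.2,-30,0],"rotation": [0,0,0]},{"gripper": 10,"travel": [0,0,0],"rotation": [0,0,0]},{"gripper": 10,"travel": [0,0,0],"rotation": [0,0,0]},{"gripper": 10,"travel": [0,0,0],"rotation": [0,0,0]}]'

```text
t: 7.47
tcp_pos: [0.4407, -0.1458, 0.1064]
tool_rot: [-0.03, 1.0, 0.001, -0.001]
force: [0.8, 0.4, -1.4]
finger_gap: 0.227
```

```bash
python3 - <<'E'
from fit import *
st(); cs=manip.calibration("scene"); ct=manip.calibration("top")
b=manip.snapshot("scene")[...,::-1]; t=manip.snapshot("top")[...,::-1]; cv2.imwrite("pics/s4.png",b); cv2.imwrite("pics/t4.png",t)
o=np.zeros((600,800,3),np.uint8); o[:420,:420]=cv2.resize(b[150:290,140:280],(420,420),interpolation=cv2.INTER_CUBIC); o[:380,420:800]=cv2.resize(t[110:236,290:416],(380,380),interpolation=cv2.INTER_CUBIC); cv2.imwrite("pics/m4.png",o)
E
```

```text
t 7.47 tcp [ 0.4407 -0.1458  0.1064] gap 0.227 F [ 0.8  0.4 -1.4]
[[-0.998 -0.06  -0.002]
 [-0.06   0.998  0.001]
 [ 0.002  0.001 -1.   ]]
```

View pics/m4.png

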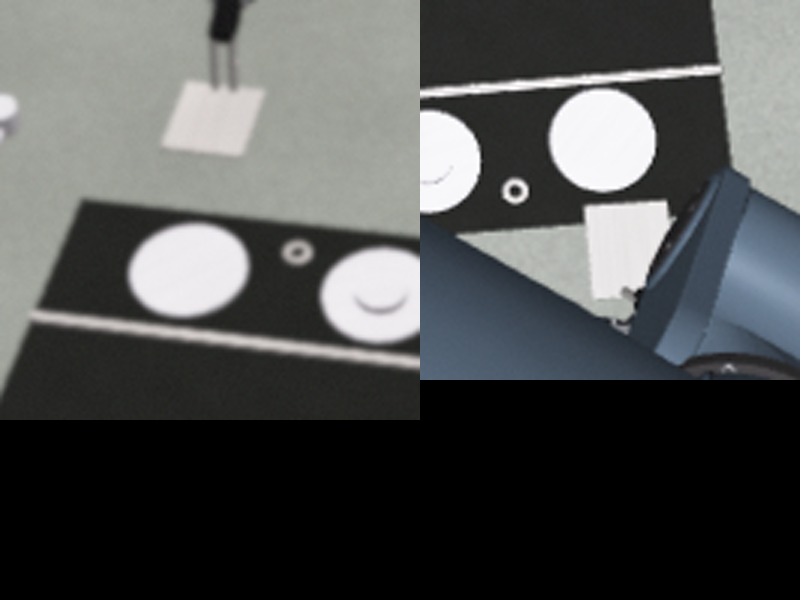

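Blade is in front of the cover: scene crop front edge (163,149)–(243,156), cover at (188,270). Fitting its pose numerically.

```bash
python3 - <<'E'
from fit import *
cs=manip.calibration("scene"); ct=manip.calibration("top")
s=quad(cv2.imread("pics/s4.png"),(190,174,232,205),193); t=quad(cv2.imread("pics/t4.png"),(340,174,376,212),180)
print(s.round(1).tolist(),t.round(1).tolist())
for ob in ([(cs,s,range(4)),(ct,t,(0,1))],[(cs,s,range(4))]):
    a=fit(ob,[.527,-.14,.078,.06,0,0]); p=a[0]; tip=p[:3]+R.from_euler("ZYX",p[3:]).apply([.04,0,0]); print(np.round(p[:3],4),np.degrees(p[3:]).round(1),round(a[1],2),"tip",tip.round(4))
E
```

```text
[[202.1, 177.1], [226.9, 180.4], [219.9, 200.4], [194.4, 197.4]] [[371.1, 176.9], [363.1, 204.4], [339.6, 207.9], [345.1, 178.1]]
[ 0.5249 -0.1428  0.0764] [ 2.7 -4.2  1. ] 0.64 tip [ 0.5647 -0.1409  0.0794]
[ 0.463  -0.1704  0.0108] [ 3.7 -1.2 -1.5] 0.09 tip [ 0.5029 -0.1678  0.0116]
```

>>> send_rows --motion '[{"gripper": 10,"travel": [0,2,15],"rotation": [0,0,0]},{"gripper": 10,"travel": [0,0,20],"rotation": [0,0,0]},{"gripper": 10,"travel": [0,0,20],"rotation": [0,0,0]},{"gripper": 10,"travel": [0,0,12],"rotation": [0,0,0]},{"gripper": 10,"travel": [0,0,4],"rotation": [0,0,0]},{"gripper": 10,"travel": [0,0,0],"rotation": [0,0,0]},{"gripper": 10,"travel": [0,0,0],"rotation": [0,0,0]},{"gripper": 10,"travel": [0,0,0],"rotation": [0,0,0]}]'

```text
t: 8.23
tcp_pos: [0.442, -0.1442, 0.0367]
tool_rot: [-0.031, 1.0, -0.0, 0.001]
force: [0.6, -0.2, -0.9]
finger_gap: 0.233
```

>>> send_rows --motion '[{"gripper": 10,"travel": [0,0,1.5],"rotation": [0,0,0]},{"gripper": 10,"travel": [0,0,0],"rotation": [0,0,0]},{"gripper": 10,"travel": [0,0,0],"rotation": [0,0,0]}]'

```text
t: 8.48
tcp_pos: [0.4416, -0.1444, 0.035]
tool_rot: [-0.03, 1.0, -0.0, 0.0]
force: [0.6, 0.3, -1.4]
finger_gap: 0.232
```

>>> send_rows --motion '[{"gripper": 10,"travel": [0,0,1],"rotation": [0,0,0]},{"gripper": 10,"travel": [0,0,0],"rotation": [0,0,0]},{"gripper": 10,"travel": [0,0,0],"rotation": [0,0,0]}]'

```text
t: 8.73
tcp_pos: [0.4413, -0.1443, 0.0336]
tool_rot: [-0.03, 1.0, -0.0, 0.0]
force: [-0.3, 0.4, -2.3]
finger_gap: 0.23
```

>>> send_rows --motion '[{"gripper": 10,"travel": [0,0,1],"rotation": [0,0,0]},{"gripper": 10,"travel": [0,0,0],"rotation": [0,0,0]},{"gripper": 10,"travel": [0,0,0],"rotation": [0,0,0]}]'

```text
t: 8.98
tcp_pos: [0.4413, -0.1444, 0.0325]
tool_rot: [-0.03, 1.0, -0.0, 0.0]
force: [-0.4, -0.3, 0.5]
finger_gap: 0.228
```

>>> send_rows --motion '[{"gripper": 10,"travel": [0,0,1],"rotation": [0,0,0]},{"gripper": 10,"travel": [0,0,0],"rotation": [0,0,0]},{"gripper": 10,"travel": [0,0,0],"rotation": [0,0,0]}]'

```text
t: 9.23
tcp_pos: [0.4414, -0.1444, 0.0317]
tool_rot: [-0.03, 1.0, -0.0, 0.0]
force: [-2.6, -0.4, 2.6]
finger_gap: 0.232
```

Contact starts at TCP z≈0.0325, as predicted (0.0322). Raising 2.5 mm and sliding the blade in 50 mm.

>>> send_rows --motion '[{"gripper": 10,"travel": [0,0,-2.7],"rotation": [0,0,0]},{"gripper": 10,"travel": [0,0,0],"rotation": [0,0,0]},{"gripper": 10,"travel": [-8,0,0],"rotation": [0,0,0]},{"gripper": 10,"travel": [-8,0,0],"rotation": [0,0,0]},{"gripper": 10,"travel": [-8,0,0],"rotation": [0,0,0]},{"gripper": 10,"travel": [-8,0,0],"rotation": [0,0,0]},{"gripper": 10,"travel": [-8,0,0],"rotation": [0,0,0]},{"gripper": 10,"travel": [-6,0,0],"rotation": [0,0,0]},{"gripper": 10,"travel": [-4,0,0],"rotation": [0,0,0]},{"gripper": 10,"travel": [0,0,0],"rotation": [0,0,0]},{"gripper": 10,"travel": [0,0,0],"rotation": [0,0,0]}]'

```text
t: 10.15
tcp_pos: [0.4911, -0.141, 0.0341]
tool_rot: [-0.031, 1.0, 0.0, -0.0]
force: [-0.5, 0.9, -2.2]
finger_gap: 0.232
```

```bash
python3 - <<'E'
from fit import *
st(); cs=manip.calibration("scene"); ct=manip.calibration("top")
b=manip.snapshot("scene")[...,::-1]; t=manip.snapshot("top")[...,::-1]; cv2.imwrite("pics/s5.png",b); cv2.imwrite("pics/t5.png",t)
o=np.zeros((420,800,3),np.uint8); o[:420,:420]=cv2.resize(b[180:285,160:265],(420,420),interpolation=cv2.INTER_CUBIC); o[:380,420:800]=cv2.resize(t[110:205,300:395],(380,380),interpolation=cv2.INTER_CUBIC); cv2.imwrite("pics/m5.png",o)
for n,c,bx in(("s",cs,(178,215,230,262)),("t",ct,(330,138,370,176))):
  for k in("0","5"):
    im=cv2.imread(f"pics/{'scene' if n=='s' else 'top'}0.png" if k=="0" else f"pics/{n}5.png"); g=cv2.cvtColor(im,cv2.COLOR_BGR2GRAY); x0,y0,x1,y1=bx
    ys,xs=np.nonzero(g[y0:y1,x0:x1]>205); print(n,k,len(xs),"centroid",xs.mean()+x0,ys.mean()+y0)
E
```

```text
t 10.15 tcp [ 0.4911 -0.141   0.0341] gap 0.232 F [-0.5  0.9 -2.2]
[[-0.998 -0.061 -0.   ]
 [-0.061  0.998  0.   ]
 [ 0.     0.    -1.   ]]
s 0 838 centroid 202.42959427207637 239.56324582338902
s 5 1173 centroid 204.63427109974424 234.83034953111678
t 0 870 centroid 350.0873563218391 156.00344827586207
t 5 0 centroid nan nan<stdin>:8: RuntimeWarning: Mean of empty slice.
  ret = ret.dtype.type(ret / rcount)
```

View pics/m5.png

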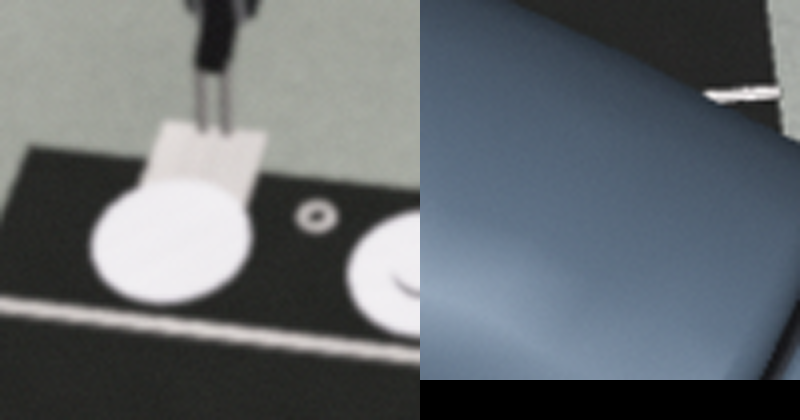

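The blade is under the near rim and centred, at crop (195,185) heading to the cover centre (171,242), and the cover has not moved. Now the flick: nose-up wrist turn while the tip follows the arc about the rib.

>>> send_rows --motion '[{"gripper": 10,"travel": [-0.7,0,-0.4],"rotation": [0,-7,0]},{"gripper": 10,"travel": [-16.4,0,1.7],"rotation": [0,-7,0]},{"gripper": 10,"travel": [-17.8,0,-0.3],"rotation": [0,-6,0]},{"gripper": 10,"travel": [-20.8,0,3.2],"rotation": [0,-4,0]},{"gripper": 10,"travel": [-27.4,0,2.4],"rotation": [0,0,0]},{"gripper": 10,"travel": [-22,0,9.8],"rotation": [0,0,0]},{"gripper": 10,"travel": [-12,0,9.8],"rotation": [0,0,0]},{"gripper": 10,"travel": [0,0,0],"rotation": [0,0,0]},{"gripper": 10,"travel": [0,0,0],"rotation": [0,0,0]},{"gripper": 10,"travel": [0,0,0],"rotation": [0,0,0]}]'

```text
t: 11.08
tcp_pos: [0.5981, -0.128, 0.038]
tool_rot: [-0.032, 0.986, 0.014, 0.161]
force: [0.0, 0.4, -2.5]
finger_gap: 0.229
```

```bash
python3 - <<'E'
from h import *
st(); b=manip.snapshot("scene")[...,::-1]; cv2.imwrite("pics/s6.png",cv2.resize(b[170:330,120:320],(800,600),interpolation=cv2.INTER_CUBIC))
E
```

```text
t 11.08 tcp [ 0.5981 -0.128   0.038 ] gap 0.229 F [ 0.   0.4 -2.5]
[[-0.946 -0.067  0.317]
 [-0.059  0.998  0.037]
 [-0.319  0.016 -0.948]]
```

View pics/s6.png

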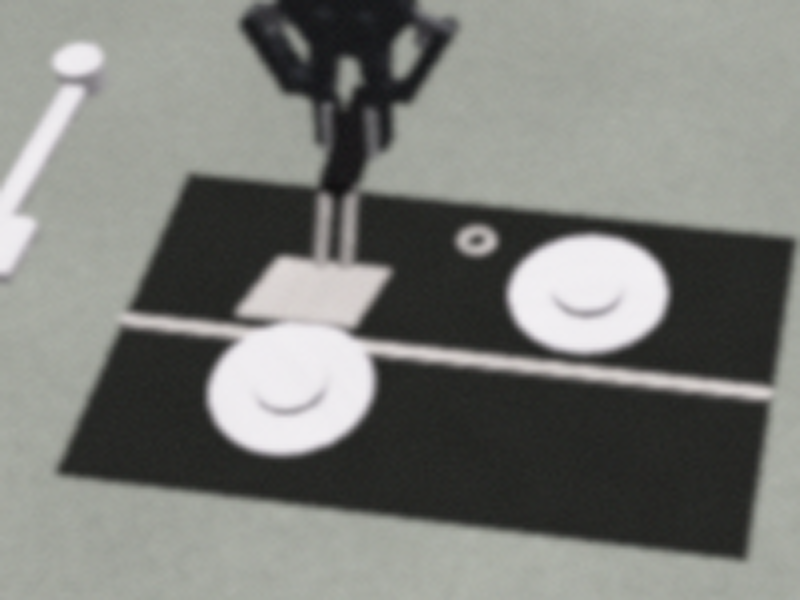

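The cover has flipped. It lies beyond the strip with its spigot up at crop (290,388), and the spare at (588,293) is untouched. Now back off, level the spatula and go to the bench in front of the mat.

>>> send_rows --motion '[{"gripper": 10,"travel": [14,0,-14],"rotation": [0,0,0]},{"gripper": 10,"travel": [20.5,0,-17.4],"rotation": [0,0,0]},{"gripper": 10,"travel": [20.5,0,-17.4],"rotation": [0,0,0]},{"gripper": 10,"travel": [20.5,0,-17.4],"rotation": [0,0,0]},{"gripper": 10,"travel": [20.5,0,0],"rotation": [0,0,0]},{"gripper": 10,"travel": [0,0,0],"rotation": [0,6.2,0]},{"gripper": 10,"travel": [0,0,0],"rotation": [0,6.2,0]},{"gripper": 10,"travel": [0,0,0],"rotation": [0,6.2,0]},{"gripper": 10,"travel": [0,0,0],"rotation": [0,0,0]},{"gripper": 10,"travel": [0,0,0],"rotation": [0,0,0]}]'

```text
t: 11.97
tcp_pos: [0.4939, -0.1299, 0.0727]
tool_rot: [-0.038, 0.998, 0.018, 0.056]
force: [-0.1, 0.6, -0.6]
finger_gap: 0.228
```

```bash
python3 -c "
from h import *
st()"
```

```text
t 11.97 tcp [ 0.4939 -0.1299  0.0727] gap 0.228 F [-0.1  0.6 -0.6]
[[-0.991 -0.077  0.11 ]
 [-0.073  0.997  0.041]
 [-0.113  0.032 -0.993]]
```

>>> send_rows --motion '[{"gripper": 10,"travel": [0,0,0],"rotation": [1.8,6.4,0]},{"gripper": 10,"travel": [0,0,0],"rotation": [0,0,0]},{"gripper": 10,"travel": [20,0,0],"rotation": [0,0,0]},{"gripper": 10,"travel": [20,0,0],"rotation": [0,0,0]},{"gripper": 10,"travel": [20,0,0],"rotation": [0,0,0]},{"gripper": 10,"travel": [20,0,0],"rotation": [0,0,0]},{"gripper": 10,"travel": [0,0,15],"rotation": [0,0,0]},{"gripper": 10,"travel": [0,0,15],"rotation": [0,0,0]},{"gripper": 10,"travel": [0,0,6],"rotation": [0,0,0]},{"gripper": 10,"travel": [0,0,0],"rotation": [0,0,0]},{"gripper": 10,"travel": [0,0,0],"rotation": [0,0,0]},{"gripper": 10,"travel": [0,0,0],"rotation": [0,0,0]}]'

```text
t: 12.97
tcp_pos: [0.4134, -0.136, 0.037]
tool_rot: [-0.037, 0.999, 0.001, -0.0]
force: [0.9, -0.4, -2.1]
finger_gap: 0.227
```

```bash
python3 - <<'E'
from fit import *
st(); cs=manip.calibration("scene"); b=manip.snapshot("scene")[...,::-1]; cv2.imwrite("pics/s7.png",b)
p=b[150:215,180:250]; s=quad(b,(185,155,240,210),190); print(s.round(1).tolist())
a=fit([(cs,s,range(4))],[.5,-.14,.01,.07,0,0]); print(np.round(a[0][:3],4),np.degrees(a[0][3:]).round(1),round(a[1],2))
E
```

```text
t 12.97 tcp [ 0.4134 -0.136   0.037 ] gap 0.227 F [ 0.9 -0.4 -2.1]
[[-0.997 -0.073 -0.001]
 [-0.073  0.997  0.001]
 [ 0.001  0.001 -1.   ]]
[[210.4, 191.1], [235.1, 192.6], [230.4, 209.4], [204.9, 208.6]]
[ 0.4666 -0.1465 -0.0263] [ 8.  -9.8  0.5] 0.16
```

>>> send_rows --motion '[{"gripper": 10,"travel": [0,0,3],"rotation": [0,0,0]},{"gripper": 10,"travel": [0,0,3],"rotation": [0,0,0]},{"gripper": 10,"travel": [0,0,0],"rotation": [0,0,0]},{"gripper": 10,"travel": [0,0,0],"rotation": [0,0,0]}]'

```text
t: 13.35
tcp_pos: [0.4133, -0.1359, 0.0305]
tool_rot: [-0.037, 0.999, 0.001, -0.001]
force: [-0.4, 0.3, -1.7]
finger_gap: 0.229
```

>>> send_rows --motion '[{"gripper": 10,"travel": [0,0,1.5],"rotation": [0,0,0]},{"gripper": 10,"travel": [0,0,1.5],"rotation": [0,0,0]},{"gripper": 10,"travel": [0,0,0],"rotation": [0,0,0]},{"gripper": 10,"travel": [0,0,0],"rotation": [0,0,0]}]'

```text
t: 13.68
tcp_pos: [0.4132, -0.136, 0.0275]
tool_rot: [-0.037, 0.999, 0.001, -0.001]
force: [0.2, -1.5, -1.6]
finger_gap: 0.234
```

>>> send_rows --motion '[{"gripper": 10,"travel": [0,0,1],"rotation": [0,0,0]},{"gripper": 10,"travel": [0,0,0],"rotation": [0,0,0]},{"gripper": 10,"travel": [0,0,0],"rotation": [0,0,0]}]'

```text
t: 13.93
tcp_pos: [0.4132, -0.136, 0.0266]
tool_rot: [-0.037, 0.999, 0.001, -0.001]
force: [0.8, 0.3, -2.3]
finger_gap: 0.231
```

>>> send_rows --motion '[{"gripper": 10,"travel": [0,0,1],"rotation": [0,0,0]},{"gripper": 10,"travel": [0,0,0],"rotation": [0,0,0]},{"gripper": 10,"travel": [0,0,0],"rotation": [0,0,0]}]'

```text
t: 14.18
tcp_pos: [0.4132, -0.136, 0.0256]
tool_rot: [-0.037, 0.999, 0.001, -0.001]
force: [0.2, 0.9, -1.8]
finger_gap: 0.232
```

No contact yet, so the spatula may have shifted in the grip. Measuring it.

```bash
python3 - <<'E'
from fit import *
cs=manip.calibration("scene"); b=manip.snapshot("scene")[...,::-1]; cv2.imwrite("pics/s8.png",b)
s=quad(b,(188,180,250,222),190); print(s.round(1).tolist())
a=fit([(cs,s,range(4))],[.5,-.14,.0,.07,0,0]); print(np.round(a[0][:3],4),np.degrees(a[0][3:]).round(1),round(a[1],2))
def zfix(z):
    p=lambda x,f: f
L=np.array([[.04,.035,.0025],[.04,-.035,.0025],[-.04,-.035,.0025],[-.04,.035,.0025]])
for pit in (0,-4,-8,4):   # model corners for hypotheses, blade lowest point on bench
    Rm=R.from_euler("ZYX",[np.radians(4.2),np.radians(pit),0]).as_matrix(); C=L@Rm.T; C[:,2]-=0
    f=least_squares(lambda q:(np.array([px(cs,c+q) for c in C])-np.array([s[np.argmin(((s-px(cs,c+[.499,-.13,.004]))**2).sum(1))] for c in C])).ravel(),[.499,-.13,.004]); print(pit,f.x.round(4),round(np.sqrt(np.mean(f.fun**2)),2))
cv2.imwrite("pics/m8.png",cv2.resize(b[150:240,150:270],(800,600),interpolation=cv2.INTER_CUBIC))
E
```

```text
[[211.9, 193.1], [235.6, 195.9], [229.9, 213.9], [204.9, 211.1]]
[ 0.4518 -0.153  -0.0551] [ 5.  -6.7 -1.6] 0.06
0 [ 0.4079 -0.1716 -0.1039] 0.7
-4 [ 0.4353 -0.1599 -0.0734] 0.33
-8 [ 0.4618 -0.1487 -0.0439] 0.24
4 [ 0.3804 -0.1833 -0.1346] 1.04
```

View pics/m8.png

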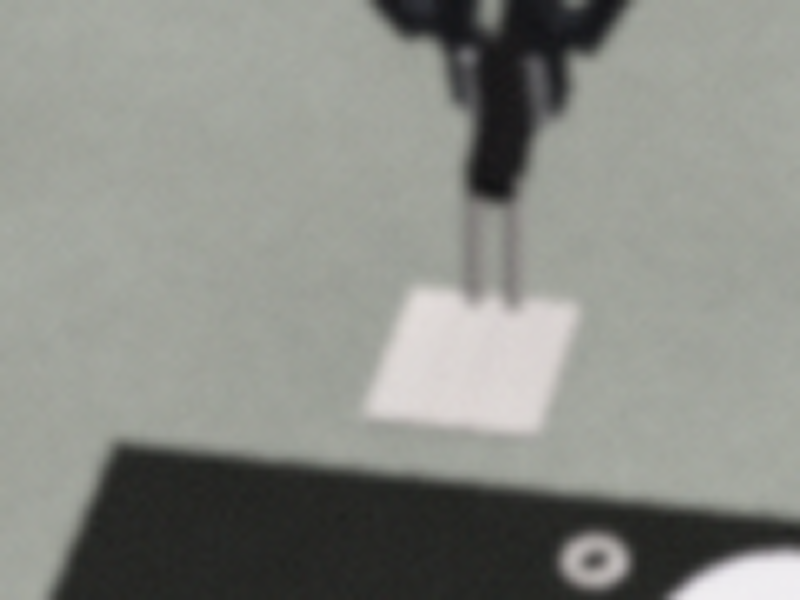

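The blade looks near level, a few degrees nose-up at most. Continuing down in small steps.

>>> send_rows --motion '[{"gripper": 10,"travel": [0,0,1.5],"rotation": [0,0,0]},{"gripper": 10,"travel": [0,0,0],"rotation": [0,0,0]},{"gripper": 10,"travel": [0,0,0],"rotation": [0,0,0]}]'

```text
t: 14.48
tcp_pos: [0.4132, -0.136, 0.024]
tool_rot: [-0.037, 0.999, 0.001, -0.001]
force: [0.0, -0.9, -1.5]
finger_gap: 0.229
```

>>> send_rows --motion '[{"gripper": 10,"travel": [0,0,1.5],"rotation": [0,0,0]},{"gripper": 10,"travel": [0,0,0],"rotation": [0,0,0]},{"gripper": 10,"travel": [0,0,0],"rotation": [0,0,0]}]'

```text
t: 14.73
tcp_pos: [0.413, -0.136, 0.0231]
tool_rot: [-0.037, 0.999, 0.0, -0.001]
force: [-2.7, -0.5, 5.1]
finger_gap: 0.232
```

Contact (+5 N). Releasing and rising.

>>> send_rows --motion '[{"gripper": 24,"travel": [0,0,0],"rotation": [0,0,0]},{"gripper": 26,"travel": [0,0,0],"rotation": [0,0,0]},{"gripper": 30,"travel": [0,0,0],"rotation": [0,0,0]},{"gripper": 60,"travel": [0,0,0],"rotation": [0,0,0]},{"gripper": 60,"travel": [0,0,0],"rotation": [0,0,0]},{"gripper": 60,"travel": [0,0,0],"rotation": [0,0,0]},{"gripper": 60,"travel": [0,0,0],"rotation": [0,0,0]}]' --newtons 20

```text
t: 15.32
tcp_pos: [0.4133, -0.136, 0.0226]
tool_rot: [-0.037, 0.999, 0.001, -0.001]
force: [-0.4, -0.6, -0.2]
finger_gap: 0.701
```

>>> send_rows --motion '[{"gripper": 60,"travel": [0,0,-10],"rotation": [0,0,0]},{"gripper": 60,"travel": [0,0,-20],"rotation": [0,0,0]},{"gripper": 60,"travel": [0,0,-30],"rotation": [0,0,0]},{"gripper": 60,"travel": [0,0,-30],"rotation": [0,0,0]},{"gripper": 60,"travel": [0,0,-30],"rotation": [0,0,0]},{"gripper": 60,"travel": [0,0,-30],"rotation": [0,0,0]},{"gripper": 60,"travel": [0,30,-20],"rotation": [0,0,0]},{"gripper": 60,"travel": [0,30,0],"rotation": [0,0,0]},{"gripper": 60,"travel": [0,30,0],"rotation": [0,0,0]},{"gripper": 60,"travel": [0,30,0],"rotation": [0,0,0]},{"gripper": 60,"travel": [0,0,0],"rotation": [0,0,0]},{"gripper": 60,"travel": [0,0,0],"rotation": [0,0,0]}]'

```text
t: 16.32
tcp_pos: [0.4042, -0.0152, 0.1928]
tool_rot: [-0.038, 0.999, 0.0, -0.001]
force: [-0.7, -1.1, 0.2]
finger_gap: 0.703
```

```bash
python3 - <<'E'
from fit import *
st(); cs=manip.calibration("scene"); b=manip.snapshot("scene")[...,::-1]; cv2.imwrite("pics/m9.png",cv2.resize(b[130:330,120:320],(600,600),interpolation=cv2.INTER_CUBIC)); cv2.imwrite("pics/s9.png",b)
s=quad(b,(188,185,250,222),190); print(s.round(1).tolist(), [w(cs,*q,.0025).round(3)[:2].tolist() for q in s])
g=cv2.cvtColor(b,cv2.COLOR_BGR2GRAY)
for n,bx in(("cover",(168,258,218,296)),("spare",(245,230,290,268))):
    x0,y0,x1,y1=bx; ys,xs=np.nonzero(g[y0:y1,x0:x1]>200); print(n,len(xs),w(cs,xs.mean()+x0,ys.mean()+y0,.010).round(4))
g0=cv2.cvtColor(cv2.imread("pics/scene0.png"),cv2.COLOR_BGR2GRAY); ys,xs=np.nonzero(g0[230:268,245:290]>200); print("spare0",w(cs,xs.mean()+245,ys.mean()+230,.010).round(4))
E
```

```text
t 16.32 tcp [ 0.4042 -0.0152  0.1928] gap 0.703 F [-0.7 -1.1  0.2]
[[-0.997 -0.077 -0.003]
 [-0.077  0.997  0.001]
 [ 0.002  0.001 -1.   ]]
[[212.1, 193.6], [235.6, 196.6], [229.9, 216.4], [205.1, 213.6]] [[0.471, -0.165], [0.468, -0.1], [0.541, -0.094], [0.545, -0.161]]
cover 1007 [ 0.7382 -0.1269  0.01  ]
spare 847 [0.6279 0.0264 0.01  ]
spare0 [0.6278 0.0263 0.01  ]
```

View pics/m9.png

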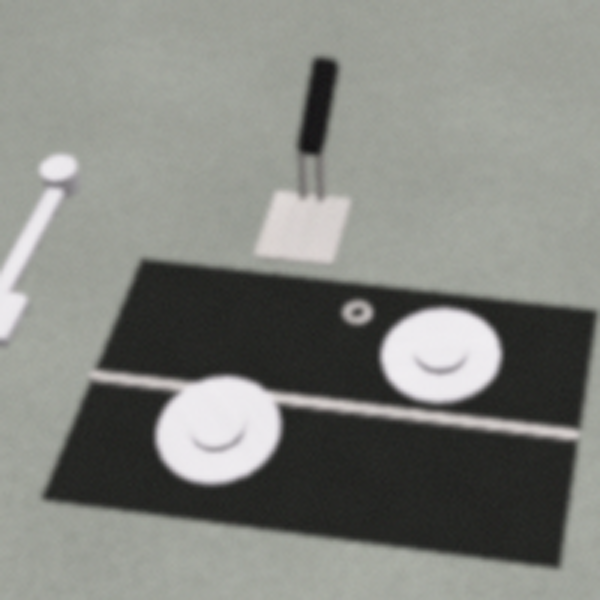

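The final view shows all three conditions:
- **Spatula:** flat on the bench, blade front edge at x≈0.543, clear of the mat edge.
- **Cover:** spigot up beyond the strip, at about 0.738, which is roughly 43 mm past its near face.
- **Spare:** shift of 0.1 mm.

Handing in.

```bash
python3 -c "
from station import manip
print(manip.sign_off())"
```

```text
the job is handed in; nothing more can be done
None
```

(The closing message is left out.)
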